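Lock a signal beacon into the test set and hold the test dial on its third step

ROBOT

A 7-joint arm with a two-finger parallel gripper is mounted at the origin on the work surface. World frame = base frame: x ahead of the robot, y to its left, z up, the work surface at z = 0. Lengths are in m, angles in rad, forces in N, time in s.
With the tool pointing down it reaches from about 0.4 to 0.925 m from the base axis. Payload 5.6 kg.
Tool frame: the origin (TCP) lies at the very end of the fingers, on their centre line; the grasp point (between the pads) lies 19 mm behind it; z points along the fingers, x is the direction in which the jaws open and shut, and the axes are right-handed (so a half turn about z gives the same grasp; the last joint's range is limited). The gripper opens to 85 mm and grips with 20 to 120 N. Pads are 22 mm wide; open, the fingers measure 114 mm over their backs; the gripper's body (76 mm by 85 mm) begins 54 mm behind the grasp point. The pads swing forward as they close: fully open they stand 13 mm farther back than shut.
Start: joints at [1.278, 0.468, -0.012, 1.603, 0.006, 1.071, -0.056], TCP at [0.161, -0.63, 0.193] pointing down, gripper open.
Joint ranges: [-2.53, 2.53], [-0.31, 2.02], [-1.57, 1.55], [0.28, 2.44], [-1.29, 4.43], [0.15, 1.84], [-2.92, 2.92]. Speed limits (rad/s): [2.57, 2.57, 3.14, 3.14, 3.14, 3.14, 3.14].

INTERFACE

Orientations are given as [roll, pitch, yaw] about the fixed x, y, z axes, in that order (R = Rz(yaw) Ry(pitch) Rx(roll)).
In Python, from station import status, viewer, arm, nets gives the robot as it stands.
- The arm moves only by the tool play_rows, never from a script. Its argument "steps" is a list of rows, each a list of 5 numbers: the shift along the tool's x, y, z in m, then the turn about the tool's z in rad, then the finger opening in m, from 0 to 0.0854. In form: [[dx, dy, dz, roll, jaw], ...]. A call has exactly 8 rows; each row shifts and turns the commanded pose from where the row before left it, along the tool's axes as they then stand; what a row does not reach is not made up. A row lasts 1/8 s, in which the tool goes at most 62.5 mm and 10.7 degrees, less where a joint would pass 70% of its speed; a pose out of reach is approached as far as the arm can. A call is refused whole if a number of a shift passes 0.0625 or a number of a turn 0.188, either way. A call with a gripper value outside its range is refused whole. The fingers move at their own pace and stop on an object; the grip force is fixed at half the most. Time passes only in rows, so rows that do not move let the fingers close, or fill a call up. It gives the time, the measured TCP pose, the force and the opening at its end, in the units of the state.
- status.state(): the state, without advancing time (a new reading comes with each control period).
- viewer.get_image(name): name is "side" or "top"; returns the picture (400x640x3 uint8, red, green, blue); there is no depth.
- viewer.camera_model(name): a dict with "mtx" (3x3 intrinsics, pixels), "world_to_cam" (4x4, takes a point from world to camera coordinates). Camera axes: x right, y up, looking along -z (the intrinsics and any distortion apply to the point x, -y, -z); pixel columns grow to the right and rows downward; lengths in m; the calibration is good to about 2 mm. A picture is of the moment at which its call begins. camera_model takes no time and is no camera call.
- arm.job_done(): hands the job in, once; it reports no verdict.
Trained networks look in the newest picture that a camera, given by its name, has taken for a name from the list of things; names that differ only in an ending like _2 or _b are one class to them, and where a whole thing is asked for, a point or a joint stands for the part that bears it (a point fixed in the world has none). Each returns a list of dicts, best first, with "p" (0 to 1); they miss things now and then, are a little off and sometimes report something else, mostly with a low value. They report only what shows in the picture. A call takes as long as a camera call. They do not tell look-alikes from the thing itself.
- nets.masks_of(camera, target): "region" (400x640 bool, what is visible of it) and "point" ([column, row] in pixels, amid what is visible of it).
The state is a dict: "clock": time; "joint_positions": joint angles; "joint_velocities": joint speeds; "joint_torque": joint torques, N m; "ee_pos": TCP position; "ee_rot": TCP orientation; "force": force on the tool from outside, world axes, zero at the start; "moment": the same for the moment, N m; "grip_width": opening from 0.0 (shut) to 1.0 (fully open).
Only numpy, scipy, OpenCV 4.12 (cv2) and the standard library are available. Lean on these libraries where they do the work, as an engineer would, in place of code of your own. Each camera call takes 0.05 s, during which the arm holds its last target. There are 200 camera calls.

TASK

Before the amber signal beacon is issued from the stores, test it: push it down into the bayonet holder of the blue lamp test set, turn it clockwise until it is locked, and let go of it. Only once it is locked, turn the spring-return test dial clockwise past its first two clicks to the third one, the green three-dot mark, and hold it there: finish with the gripper still holding the dial on the third step, for it springs back if let go. Leave the other beacons and everything else on the bench where they are.

Things in the scene. Friction and masses are not known exactly. Their poses are not given: they have to be found in the camera images.
- beacon_amber: Signal beacon module, amber lens, 120 g, 82 mm high, standing on its plug. Origin: centre of its underside, z up. Heights: grey plug (diameter 30) 0 to 24 mm, black collar (48) 24 to 38, lens (44) 38 to 76 (grip here), cap to 81. x runs through its two lugs, as do the white line on the cap and the white ribs on the collar; half a turn makes no difference.
- amber_lugs (a point): Middle of the amber beacon's two steel bayonet lugs, on its axis 6 mm above its underside. They stand out of the plug along the beacon's +x and -x to 21 mm from the axis; each is 7 mm wide and 4 mm thick.
- beacon_red: The same beacon module with a red lens, 48 mm in diameter, 82 mm high; not wanted, leave it alone. Origin: centre of its underside, z up, x through its lugs.
- beacon_green: The same beacon module with a green lens, 48 mm in diameter, 82 mm high; not wanted, leave it alone. Origin: centre of its underside, z up, x through its lugs.
- test_set: Lamp test set, fixed to the bench: blue box, 220 (x) by 320 mm (y), flat black panel 85 mm above the bench. Origin: centre of its underside; z up, x away from the operator, to the voltmeter at the back (top 96 mm up), y to his left. Bayonet holder on the left half, test dial 160 mm from it on the right; the caps and switch along the back are under 10 mm high.
- holder (a point): On the bayonet holder's axis at panel level; axes as the test set's. Aluminium ring, 54 mm outside, top 24 mm above this point; hole 34 mm with two opposite notches 12.6 mm wide for the lugs, on the line 1.134 rad (65 deg) anticlockwise from above of the test set's x (white panel marks). Locked, the lugs lie along the test set's x (green marks): a clockwise turn of 65 deg.
- contact (a point): Top of the brass sprung contact in the holder, free 17 mm above panel. It meets a beacon's underside with 2.5 N, 0.5 N more per mm, solid at 3 mm. To turn, press the underside below 9 mm above panel (6 is right, 8 N); stops end the turn at about 70 deg. Let go there: the spring lifts the lugs into recesses, underside 13 mm above panel, locked. Elsewhere it stays loose.
- dial_grip (a point): Top centre of the test dial, on its axis, 39.5 mm above the panel. Black upright finger bar, 56 mm long, 14 wide, 30 high, on a round skirt 54 mm in diameter, its top 9.5 mm above the panel. x lies along the bar to the end with the white pointer and turns with the dial; at rest it points 0.6 rad anticlockwise of the test set's x. z up.
- dial (a joint): Test dial angle, rad, clockwise from above positive: 0 at rest, clicks (a ripple of about 0.06 N m) at 0.4 (one dot), 0.8 (two) and 1.20 (three green dots, the end stop). Let go anywhere, it springs back to 0: 0.10 N m at 0 growing to 0.22 at 1.2. The voltmeter needle follows it, into the green at the third.
- carton: Small cardboard carton, 110 x 150 x 60 mm, bystander. Origin: centre of its underside.
- stock_bin: Red open-fronted stock bin, 160 x 100 x 75 mm, bystander. Origin: centre of its underside.
- scanner: Handheld barcode scanner lying on its side, grey head 100 mm long, black grip to its +y, about 37 mm high, bystander. Origin: under the middle of the head.
- screwdriver: Screwdriver lying on the bench, bystander. Origin: underside, along its x axis.
- picklist: Clipboard with the picking list, 220 x 160 mm, 14 mm high at the clip, bystander. Origin: centre of its underside.
There are look-alikes about, which are no part of the job. Leave any purple look-alike of the beacon_amber alone.

How it is judged:
On the way, in this order (a step that is already met when the one before it is completed fails the run):
1. the amber beacon is pushed down in the holder against its spring, its lugs through the notches, not yet turned (horizontal distance between beacon_amber and holder below 0.006 m and z of beacon_amber in the frame of holder below 0.0165 m and angle between the x axis of beacon_amber and the x axis of test_set, either way round above 0.7 rad and angle between beacon_amber's own z axis and vertical below 0.15 rad), for 0.05 s.
2. the amber beacon is turned, locked and let go (horizontal distance between beacon_amber and holder below 0.005 m and z of beacon_amber in the frame of holder between 0.011 and 0.015 m and angle between the x axis of beacon_amber and the x axis of test_set, either way round below 0.25 rad and angle between beacon_amber's own z axis and vertical below 0.12 rad and contact force between the fingers and beacon_amber below 0.1 N), for 0.2 s.
3. with the beacon locked, the gripper holds the test dial on its third step (horizontal distance between beacon_amber and holder below 0.005 m and z of beacon_amber in the frame of holder between 0.011 and 0.015 m and angle between the x axis of beacon_amber and the x axis of test_set, either way round below 0.25 rad and angle between beacon_amber's own z axis and vertical below 0.12 rad and value of joint dial above 1.05 rad and contact force between the fingers and dial above 1 N), for 0.5 s.
At the end, for the whole second after the job is handed in: Amber beacon locked in the holder: axes within 5 mm, underside 11 to 15 mm above the panel, lugs within 0.25 rad of the test set's x, upright within 0.12 rad, not touched by the fingers; the dial beyond 1.05 rad with the fingers pressing on it (over 1 N) (all of step 3 and contact force between the fingers and beacon_amber below 0.1 N); the arm keeps its last pose, push and grip.
It fails at once if the test dial was turned (over 0.25 rad) while the beacon was not locked in the holder (value of joint dial above 0.25 rad and not (horizontal distance between beacon_amber and holder below 0.005 m and z of beacon_amber in the frame of holder between 0.011 and 0.015 m and angle between the x axis of beacon_amber and the x axis of test_set, either way round below 0.25 rad and angle between beacon_amber's own z axis and vertical below 0.12 rad)).
It fails at once if another beacon or a thing on the bench was moved by more than 20 mm (distance of any of beacon_red, beacon_green, carton, stock_bin, scanner, screwdriver, picklist from where it was at the start of the episode above 0.02 m).
It fails at once if another beacon was knocked over (angle between any of beacon_red, beacon_green's own z axis and vertical above 0.3 rad).
It also fails if it takes over 64 s, if anything falls off the work surface, if the arm or the gripper's body presses on something with over 40 N, if the wrist force passes 120 N, or if a joint passes its speed limit or range.

## Working session

There is one attempt and no reset: what is moved stays moved. The work goes in short steps, Python scripts to look and compute and a tool call to move; the robot and the scene stay as the last step left them, time stands still between calls to the robot, and variables do not carry over. Pictures are saved under pics/ and viewed, about 8 in all and at most 12, crops included, and the job is handed in when it is done.

Besides the shell and the picture viewer there is one more tool, called after "Call:" as name([rows], argument=value, ...), one row to a line, values as JSON. play_rows: Moves the arm, as the interface text tells. Its arguments: {"type":"object","properties":{"steps":{"type":"array"}},"required":["steps"]}

```bash
mkdir -p pics; ls; python3 - <<'E'
from station import status, viewer, arm, nets
import cv2,numpy as np
for n in("top","side"):
    im=viewer.get_image(n); cv2.imwrite(f"pics/{n}0.png",im[:,:,::-1])
    m=viewer.camera_model(n); print(n,m)
    for t in("beacon_amber","test_set","dial_grip","beacon_red"):
        for d in nets.masks_of(n,t): print(t,round(d["p"],2),d["point"],d["region"].sum())
print(status.state())
E
```

```text
pics
top {'mtx': array([[438.24498956,   0.        , 321.08858428],
       [  0.        , 438.24498956, 203.17282105],
       [  0.        ,   0.        ,   1.        ]]), 'world_to_cam': array([[ 0.0224903 , -0.99971753, -0.00768358,  0.03045644],
       [ 0.99118501,  0.02129334,  0.13076265, -0.50068858],
       [-0.1305621 , -0.01055674,  0.99138393, -1.48450637],
       [ 0.        ,  0.        ,  0.        ,  1.        ]])}
beacon_amber 0.73 [390.2, 172.7] 198
beacon_amber 0.51 [370.4, 157.0] 187
beacon_amber 0.46 [393.5, 150.3] 171
test_set 0.79 [291.4, 194.0] 6443
dial_grip 0.73 [312.5, 196.5] 205
dial_grip 0.48 [391.7, 176.1] 162
dial_grip 0.18 [292.2, 197.1] 6453
beacon_red 0.5 [388.4, 211.5] 200
side {'mtx': array([[470.94431145,   0.        , 317.58962966],
       [  0.        , 470.94431145, 200.39013702],
       [  0.        ,   0.        ,   1.        ]]), 'world_to_cam': array([[ 0.98250539, -0.186059  , -0.00807531, -0.47990181],
       [ 0.10979131,  0.54365063,  0.83209967, -0.14592307],
       [-0.15042949, -0.81842901,  0.55456733, -1.66641944],
       [ 0.      
[... 216 characters left out ...]
 284
{'clock': 0.5, 'joint_positions': array([ 1.27803259,  0.46753771, -0.01161542,  1.60273778,  0.00601848,
        1.07141331, -0.05628241]), 'joint_velocities': array([ 0.00087123, -0.00087704, -0.0012202 , -0.00287437, -0.00098683,
        0.00196261, -0.0012034 ]), 'joint_torque': array([-9.14559550e-04, -5.31764102e+01,  2.11960135e-02, -2.51403987e+01,
        1.14502542e-02,  1.91579202e-03, -2.30315641e-05]), 'ee_pos': array([ 0.16061747, -0.62981884,  0.19295022]), 'ee_rot': array([ 3.14154082e+00,  5.87060255e-05, -1.32106354e+00]), 'force': array([ 0.16705475, -0.49586397, -1.14218894]), 'moment': array([ 0.02881677,  0.01511445, -0.00542149]), 'grip_width': 1.0015003156800975}
```

```bash
python3 - <<'E'
import cv2
a=cv2.imread("pics/top0.png")[110:260,220:420]; cv2.imwrite("pics/top0c.png",cv2.resize(a,None,fx=4,fy=4,interpolation=cv2.INTER_CUBIC))
a=cv2.imread("pics/side0.png")[130:280,220:420]; cv2.imwrite("pics/side0c.png",cv2.resize(a,None,fx=4,fy=4,interpolation=cv2.INTER_CUBIC))
E
```

```text
(no output)
```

View pics/top0c.png

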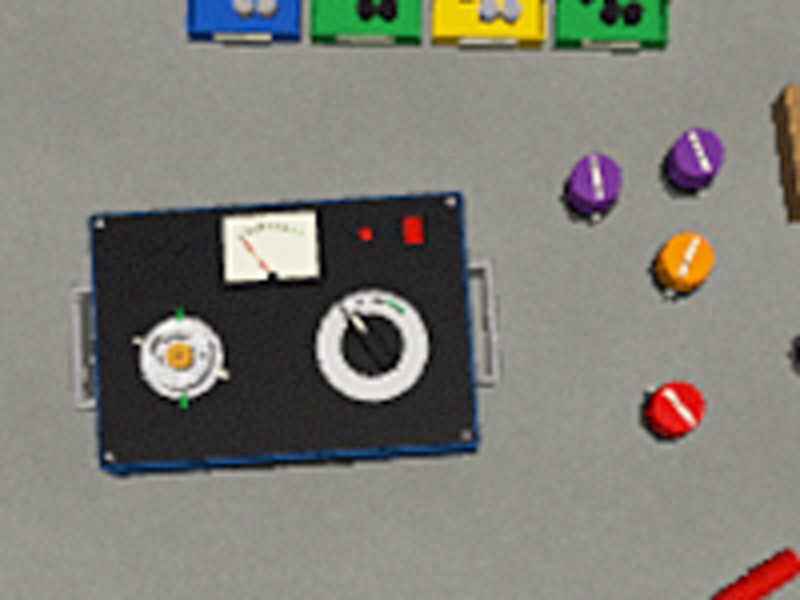

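View pics/side0c.png

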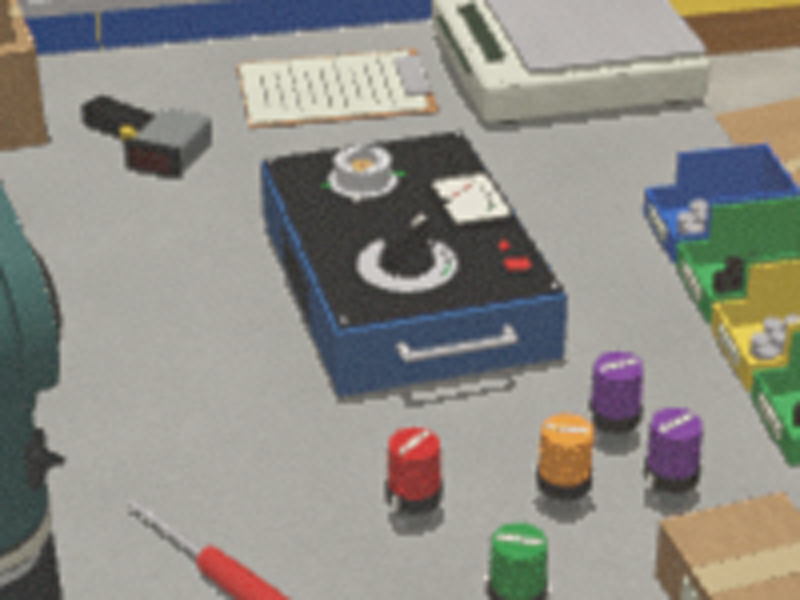

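View pics/top0.png

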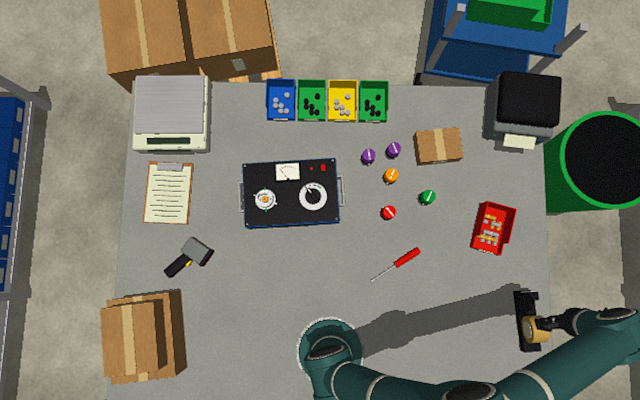

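```bash
cat > h.py <<'E'
from station import status, viewer, arm, nets
import cv2,numpy as np
from scipy.optimize import least_squares
CM={n:viewer.camera_model(n) for n in("top","side")}
def proj(n,P):
    P=np.atleast_2d(P); T=CM[n]["world_to_cam"]; c=P@T[:3,:3].T+T[:3,3]
    c=c*[1,-1,-1]; q=c@CM[n]["mtx"].T; return q[:,:2]/q[:,2:]
def lift(n,uv,z):
    T=CM[n]["world_to_cam"]; R=T[:3,:3]; o=-R.T@T[:3,3]
    uv=np.atleast_2d(uv); d=np.c_[uv,np.ones(len(uv))]@np.linalg.inv(CM[n]["mtx"]).T*[1,-1,-1]@R
    return o+d*((z-o[2])/d[:,2])[:,None]
def cyl(xy,parts):  # parts (radius,z)
    t=np.linspace(0,2*np.pi,40,endpoint=False)
    return np.vstack([np.c_[xy[0]+r*np.cos(t),xy[1]+r*np.sin(t),np.full(40,z)] for r,z in parts])
def hullc(n,P):
    h=cv2.convexHull(proj(n,P).astype(np.float32)); m=cv2.moments(h); return np.array([m['m10'],m['m01']])/m['m00'],m['m00']
def comp(mask,near):
    k,l,s,c=cv2.connectedComponentsWithStats(mask.astype(np.uint8)); 
    ok=[i for i in range(1,k) if s[i,4]>15]; i=min(ok,key=lambda i:np.hypot(*(c[i]-near))); return l==i,c[i],s[i,4]
def hsv(im): return cv2.cvtColor(im,cv2.COLOR_RGB2HSV).astype(int)
def fitcyl(cents,parts,x0):
    f=lambda p:np.concatenate([hullc(n,cyl(p,parts))[0]-c for n,c in cents.items()])
    r=least_squares(f,x0); return r.x,r.fun
E
python3 - <<'E'
from h import *
im={n:cv2.imread(f"pics/{n}0.png")[:,:,::-1].copy() for n in CM}
H={n:hsv(im[n]) for n in CM}
# beacons
B={'amber':((8,22),{'top':(391,175),'side':(361,244)}),'red':((-1,5),{'top':(388,212),'side':(323,246)}),'purple':((135,152),{'top':(368,156),'side':(374,227)}),
 'purple2':((135,152),{'top':(393,150),'side':(388,242)}),'green':((50,75),{'top':(429,197),'side':(349,270)})}
for b,((lo,hi),g) in B.items():
    C={}
    for n in CM:
        h=H[n]; m=(h[...,0]>=lo)&(h[...,0]<=hi)&(h[...,1]>110)&(h[...,2]>60)
        m,c,a=comp(m,g[n]); C[n]=c
        m2=cv2.morphologyEx(m.astype(np.uint8),cv2.MORPH_CLOSE,np.ones((3,3))); mo=cv2.moments(m2,True); C[n]=np.array([mo['m10'],mo['m01']])/mo['m00']
        ar=a
    parts=[(.022,.038),(.022,.081)]
    x,f=fitcyl(C,parts,lift('top',g['top'],.06)[0,:2]); print(b,x.round(4),'res px',f.round(2), 'top only',fitcyl({'top':C['top']},parts,x)[0].round(4),'areas',ar,hullc('side',cyl(x,parts))[1])
    if b=='amber':
        r=slice(160,190);c0=slice(380,402); 
        w=(H['top'][...,1]<110)&(H['top'][...,2]>150)
        ys,xs=np.nonzero(w[166:186,380:402]); print(np.c_[xs+380,ys+166][((xs+380-391.5)**2+(ys+166-174)**2)<60].tolist())
# test set outline: blue|black quad
for n,g in(('top',(291,194)),('side',(321,195))):
    h=H[n]; v=h[...,2]; 
    blue=(h[...,0]>100)&(h[...,0]<125)&(h[...,1]>120); black=v<50
    m=cv2.morphologyEx((blue|black).astype(np.uint8),cv2.MORPH_CLOSE,np.ones((5,5)))
    m,c,a=comp(m,g); hull=cv2.convexHull(np.argwhere(m)[:,::-1].astype(np.int32)); print(n,c,a,cv2.approxPolyDP(hull,3,True)[:,0].tolist())
E
```

```text
amber [ 0.5985 -0.196 ] res px [ 0.26 -0.02 -0.03 -0.44] top only [ 0.5984 -0.1951] areas 204 221.7692798457574
[[391, 167], [392, 167], [388, 168], [389, 168], [395, 168], [387, 169], [396, 169], [397, 169], [393, 170], [394, 170], [397, 170], [392, 171], [393, 171], [398, 171], [392, 172], [393, 172], [398, 172], [391, 173], [392, 173], [398, 173], [391, 174], [392, 174], [391, 175], [399, 175], [390, 176], [391, 176], [398, 176], [390, 177], [391, 177], [390, 178], [398, 178], [397, 179]]
red [ 0.4713 -0.189 ] res px [ 0.33  0.18 -0.   -0.44] top only [ 0.4719 -0.1879] areas 194 224.7472978979349
purple [ 0.6677 -0.1138] res px [-0.72 -0.87 -0.51  1.38] top only [ 0.6647 -0.1162] areas 27 201.18274479079992
purple2 [ 0.6914 -0.197 ] res px [-1.88 -0.68 -0.65  1.76] top only [ 0.6891 -0.2035] areas 44 219.24210927332751
green [ 0.5272 -0.3191] res px [-0.32  0.01  0.05  0.41] top only [ 0.5272 -0.3202] areas 62 257.7912803804502
top [289.21842561 194.5741782 ] 4624 [[338, 222], [246, 227], [243, 164], [334, 158]]
side [339.29032258 207.03225806] 31 [[353, 205], [325, 209]]
```

```bash
python3 - <<'E'
from h import *
im={n:cv2.imread(f"pics/{n}0.png")[:,:,::-1].copy() for n in CM}
H={n:hsv(im[n]) for n in CM}
def wc(n,box,wf):  # weighted clusters: subpixel centroid in box(c0,r0,c1,r1)
    c0,r0,c1,r1=box; h=im[n][r0:r1,c0:c1].astype(float); w=wf(h); yy,xx=np.mgrid[r0:r1,c0:c1]; return np.array([(w*xx).sum(),(w*yy).sum()])/w.sum()
C={}
for n,g in(('top',(265,199)),('side',(311,172))):
    h=H[n]; m=(h[...,2]>115)&(h[...,1]<75); yy,xx=np.indices(m.shape); m&=np.hypot(xx-g[0],yy-g[1])<(12 if n=='top' else 11)
    m,c,a=comp(m,g); hu=cv2.convexHull(np.argwhere(m)[:,::-1].astype(np.int32)); mm=np.zeros(m.shape,np.uint8); cv2.fillConvexPoly(mm,hu,1); mo=cv2.moments(mm,True); C[n]=np.array([mo['m10'],mo['m01']])/mo['m00']; print(n,C[n],mo['m00'])
P=[(.027,.085),(.027,.109)]
x,f=fitcyl(C,P,lift('top',(265,199),.1)[0,:2]); print('holder',x.round(4),f.round(2),[hullc(n,cyl(x,P))[1] for n in CM],'top',fitcyl({'top':C['top']},P,x)[0].round(4),'side',fitcyl({'side':C['side']},P,x)[0].round(4))
# marks: print hsv maps around
g=lambda h:np.clip(h[...,1]-np.maximum(h[...,0],h[...,2])-25,0,None)
top=[wc('top',b,g) for b in((261,184,269,192),(262,206,270,214))]; L=lift('top',top,.085); d=L[0]-L[1]
print('green',np.round(top,2),L.round(4),L.mean(0).round(4),np.hypot(*d[:2]),'ang',np.degrees(np.arctan2(d[1],d[0])))
print('white/bright rows near holder'); print(im['top'][186:212,250:280].sum(2)//8)
# dial ring
for n,gg in(('top',(312,196)),('side',(322,194))):
    h=H[n]; m=(h[...,2]>150)&(h[...,1]<60); yy,xx=np.indices(m.shape); m&=np.hypot(xx-gg[0],yy-gg[1])<17
    m,c,a=comp(m,gg); hu=cv2.convexHull(np.argwhere(m)[:,::-1].astype(np.int32)); e=cv2.fitEllipse(hu); print(n,e, lift(n,e[0],.085).round(4))
# amber line
pts=np.array([[393,170],[394,170],[392,171],[393,171],[392,172],[393,172],[391,173],[392,173],[391,174],[392,174],[391,175],[390,176],[391,176],[390,177],[391,177],[390,178]],float)
w=np.array([im['top'][int(y),int(x)].min() for x,y in pts],float); L=lift('top',pts,.081)[:,:2]; c=(L*w[:,None]).sum(0)/w.sum(); u,s,v=np.linalg.svd((L-c)*w[:,None]**.5); print('amber line',c,np.degrees(np.arctan2(v[0,1],v[0,0])),s)
cr=[cv2.resize(im['side'][235:265,348:375,::-1],None,fx=14,fy=14,interpolation=cv2.INTER_CUBIC),cv2.resize(im['top'][160:190,378:405,::-1],None,fx=14,fy=14,interpolation=cv2.INTER_CUBIC)]
cv2.imwrite("pics/amb.png",np.hstack(cr))
E
```

```text
top [264.98618785 199.0801105 ] 362.0
side [310.20727273 170.4       ] 275.0
holder [0.5019 0.229 ] [-0.5  -0.27 -0.19  1.31] [227.394753252971, 143.22707830788568] top [0.501  0.2272] side [0.5045 0.2391]
green [[264.51 188.23]
 [265.54 210.06]] [[0.5396 0.2322 0.085 ]
 [0.4659 0.2259 0.085 ]] [0.5027 0.229  0.085 ] 0.0740113356859321 ang 4.914449103013931
white/bright rows near holder
[[11 14 14 14 12 13 14 12 15 14 14 15 15 17 13 17 11 15 13 12 15 14 15 15
  14 13 15 14 15 14]
 [12 11 14 15 13 12 13 15 13 13 13 13 13 15 20 19 10 12 12 12 13 13 11 13
  13 12 14 13 16 13]
 [14 12 13 13 14 14 15 11 14 13 13  9  5  8 21 24 14  5  7 10 12 11 13 15
  12 13 12 12 13 11]
 [13 13 14 12 14 12 14 13 11 10  6 14 38 48 40 46 53 46 37 32 12  8 14 12
  11 12 13 14 16 13]
 [13 14 13 12 13 13 13 12  7 17 37 59 82 89 75 79 89 85 73 69 45 17  7 13
  12 13 12 15 13 12]
 [13 13 11 14 11 11 10  7 22 53 81 93 95 90 89 90 88 88 84 84 78 53 27  8
  12 14 14 13 13 14]
 [13 15 15 13 11 11  9 24 57 86 92 89 87 83 78 79 84 84 82 82 83 79 60 17
  10 12 12 15 13 14]
 [14 10 12  9  8  7 22 56 80 80 77 79 74 66 6
[... 1403 characters left out ...]
13  6 23 60 77 79 85 84 65 56 82 79 63 25  6  9 13
  13 13 14 14 14 12]
 [13 14 13 15 13 14 14 12 15 10  5  9 37 57 50 34 40 41 27  4 10 14 12 14
  13 13 14 13 13 14]
 [15 14 13 13 16 14 14 14 13 12 12 11  8  7 10 27 27  7 12 10 15 13 14 13
  16 16 12 15 14 15]
 [13 14 13 12 14 13 13 15 10 16 15 14 14  9 16 25 27 11 13 14 15 15 15 14
  14 15 14 15 14 16]]
top ((312.6277770996094, 196.13568115234375), (26.79635238647461, 27.361783981323242), 95.22335052490234) [[0.5162 0.0698 0.085 ]]
side ((321.1242980957031, 195.48077392578125), (13.462261199951172, 24.200145721435547), 89.98768615722656) [[0.5154 0.0678 0.085 ]]
amber line [ 0.59912416 -0.19517662] 157.4222191102618 [0.50633008 0.08538591]
```

View pics/amb.png

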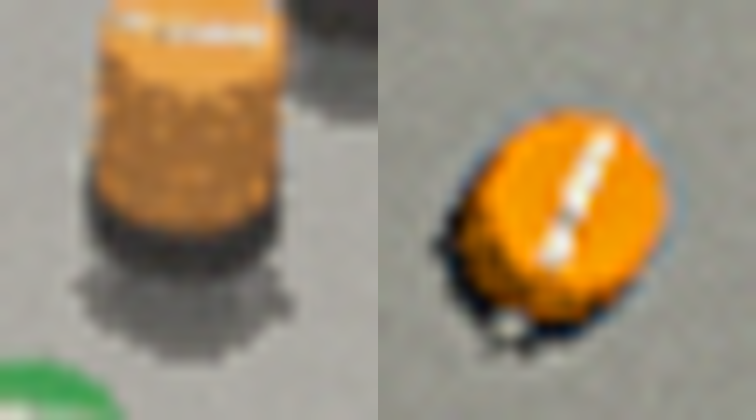

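The top view shows amber at about pixel (391,174), and it fits to (0.598,-0.196) with its line at about -22.6°. The holder is at pixel (265,199), or (0.502,0.229). The dial is at (0.516,0.069), 160.6 mm from the holder as it should be. The test set yaw is 4.9°. The purple look-alikes are behind amber. I'm moving over amber now.

Call:
play_rows([
  [-0.0195,-0.0332,0,0,0.0854],
  [-0.0195,-0.0332,0,0,0.0854],
  [-0.0195,-0.0332,0,0,0.0854],
  [-0.0195,-0.0332,0,0,0.0854],
  [-0.0195,-0.0332,0,0,0.0854],
  [-0.0195,-0.0332,0,0,0.0854],
  [-0.0195,-0.0332,0,0,0.0854],
  [-0.0195,-0.0332,0,0,0.0854],
])

```text
clock: 1.5
ee_pos: [0.3803, -0.4122, 0.1932]
ee_rot: [-3.141, -0.0, -1.321]
force: [1.0, -0.5, -1.0]
grip_width: 0.999
```

Call:
play_rows([
  [-0.0195,-0.0332,0,0,0.0854],
  [-0.0195,-0.0332,0,0,0.0854],
  [-0.0195,-0.0332,0,0,0.0854],
  [-0.0195,-0.0332,0,0,0.0854],
  [-0.0195,-0.0332,0,0,0.0854],
  [-0.0195,-0.0332,0,0,0.0854],
  [-0.0195,-0.0332,0,0,0.0854],
  [-0.0195,-0.0332,0,0,0.0854],
])

```text
clock: 2.5
ee_pos: [0.5991, -0.1954, 0.1931]
ee_rot: [-3.141, -0.0, -1.321]
force: [0.3, 0.0, -0.2]
grip_width: 1.0
```

```bash
cat > mv.py <<'E'
import sys,numpy as np
from station import status
s=status.state(); p=s["ee_pos"]; y=s["ee_rot"][2]
def rel(t,yaw=None):
    d=np.array(t)-p; print("dx dy dz",np.round([d[0]*np.cos(y)+d[1]*np.sin(y), d[0]*np.sin(y)-d[1]*np.cos(y), -d[2]],4), "roll",None if yaw is None else round((y-yaw+np.pi)%(2*np.pi)-np.pi,4))
print("t",s["clock"],"pos",p.round(4),"rot",np.round(s["ee_rot"],4),"F",np.round(s["force"],2),"M",np.round(s["moment"],2),"grip",round(s["grip_width"],3))
if len(sys.argv)>3: a=[float(v) for v in sys.argv[1:]]; rel(a[:3],a[3] if len(a)>3 else None)
E
python3 mv.py 0.5985 -0.1957 0.038
```

```text
t 2.5 pos [ 0.5991 -0.1954  0.1931] rot [-3.1415e+00 -3.0000e-04 -1.3212e+00] F [ 0.28  0.03 -0.17] M [-0.    0.02 -0.01] grip 1.0
dx dy dz [1.000e-04 6.000e-04 1.551e-01] roll None
```

Call:
play_rows([
  [0.0,0.0006,0.02,0,0.0854],
  [0,0,0.025,0,0.0854],
  [0,0,0.025,0,0.0854],
  [0,0,0.025,0,0.0854],
  [0,0,0.02,0,0.0854],
  [0,0,0.02,0,0.0854],
  [0,0,0.0145,0,0.0854],
  [0,0,0.0055,0,0.0854],
])

```text
clock: 3.5
ee_pos: [0.5973, -0.1963, 0.0369]
ee_rot: [3.141, 0.001, -1.321]
force: [-0.5, -0.6, 0.4]
grip_width: 1.001
```

Call:
play_rows([
  [0,0,0,0,0.035],
  [0,0,0,0,0.035],
  [0,0,0,0,0.035],
  [0,0,0,0,0.035],
  [0,0,0,0,0.035],
  [0,0,0,0,0.035],
  [0,0,0,0,0.035],
  [0,0,0,0,0.035],
])

```text
clock: 4.5
ee_pos: [0.5987, -0.1965, 0.0395]
ee_rot: [-3.14, -0.001, -1.321]
force: [-1.2, 0.6, 6.1]
grip_width: 0.442
```

Call:
play_rows([
  [0,0,-0.005,0,0.035],
  [0,0,-0.02,0,0.035],
  [0,0,-0.025,0,0.035],
  [0,0,-0.025,0,0.035],
  [0,0,-0.025,0,0.035],
  [0,0,-0.02,0,0.035],
  [0,0,0,0,0.035],
  [0,0,0,0,0.035],
])

```text
clock: 5.5
ee_pos: [0.597, -0.1963, 0.1573]
ee_rot: [3.14, 0.001, -1.321]
force: [-0.3, 0.3, -1.8]
grip_width: 0.445
```

```bash
python3 mv.py; python3 - <<'E'
from h import *
o=[]
for n,b in(('top',(360,140,440,210)),('side',(325,190,405,260))):
    im=viewer.get_image(n); cv2.imwrite(f"pics/{n}1.png",im[:,:,::-1]); c0,r0,c1,r1=b
    o.append(cv2.resize(im[r0:r1,c0:c1,::-1],(400,350),interpolation=cv2.INTER_CUBIC))
cv2.imwrite("pics/g1.png",np.hstack(o))
E
```

```text
t 5.5 pos [ 0.597  -0.1963  0.1573] rot [ 3.1404e+00  5.0000e-04 -1.3211e+00] F [-0.3   0.29 -1.81] M [-0.03  0.01 -0.  ] grip 0.445
```

View pics/g1.png

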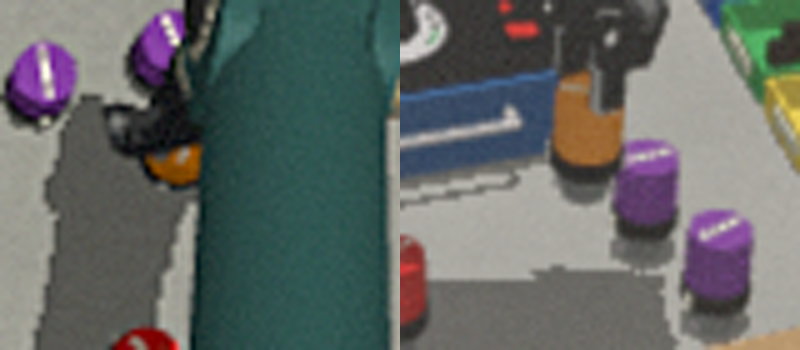

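```bash
python3 - <<'E'
from h import *
A=lambda d:np.degrees(np.arctan2(d[1],d[0]))
L=lift('side',[(348+110/14-.5,235+20/14-.5),(348+265/14-.5,235+38/14-.5)],.081); print('side line',L.round(4),A(L[1]-L[0]))
L=lift('top',[(378+(550-378)/14-.5,160+258/14-.5),(378+(608-378)/14-.5,160+135/14-.5)],.081); print('top line',L.round(4),A(L[1]-L[0]),np.hypot(*(L[1]-L[0])[:2]))
r=lift('top',[(378+(510-378)/14-.5,160+325/14-.5)],.031)[0]; print('rib',r,A(np.array([.5985,-.196])-r[:2]),np.hypot(*(np.array([.5985,-.196])-r[:2])))
im=cv2.imread("pics/side1.png")[:,:,::-1].copy(); h=hsv(im)
m=(h[...,0]>=6)&(h[...,0]<=22)&(h[...,1]>110)&(h[...,2]>60); m,c,a=comp(m,(361,214))
ys,xs=np.nonzero(m); print('orange rows',ys.min(),ys.max(),'cols',xs.min(),xs.max())
for y in range(216,230): print(y,im[y,355:372].sum(1).tolist())
for r,z,name in((.022,.038,'lens bottom'),(.024,.038,'collar top'),(.024,.024,'collar bottom'),(.015,0,'plug bottom')):
    for off in(.1573-.0395,):
        q=proj('side',cyl((.597,-.1963),[(r,z+off)])); print(name,q.min(0).round(1),q.max(0).round(1))
E
```

```text
side line [[ 0.5803 -0.1885  0.081 ]
 [ 0.6142 -0.2023  0.081 ]] -22.089430249297127
top line [[ 0.5844 -0.1888  0.081 ]
 [ 0.6149 -0.2028  0.081 ]] -24.547878477918967 0.0335350148964433
rib [ 0.57697891 -0.18628845  0.031     ] -24.28761817102983 0.023610830206181137
orange rows 204 222 cols 356 369
216 [263, 295, 299, 302, 318, 310, 321, 319, 321, 326, 313, 316, 303, 296, 404, 495, 502]
217 [239, 283, 301, 308, 317, 296, 310, 313, 306, 317, 304, 310, 310, 303, 394, 490, 510]
218 [248, 285, 289, 310, 317, 311, 304, 305, 318, 319, 314, 316, 302, 288, 353, 431, 426]
219 [216, 279, 310, 299, 302, 314, 310, 313, 318, 315, 312, 318, 306, 298, 276, 382, 383]
220 [201, 207, 296, 302, 317, 317, 315, 318, 296, 325, 318, 306, 305, 259, 245, 399, 421]
221 [179, 161, 233, 295, 313, 305, 315, 315, 310, 318, 297, 299, 294, 204, 295, 480, 545]
222 [183, 135, 155, 190, 254, 270, 294, 300, 310, 310, 265, 230, 186, 148, 301, 458, 482]
223 [314, 157, 141, 141, 150, 164, 165, 160, 162, 168, 160, 151, 140, 165, 303, 375, 372]
224 [440, 255, 151, 142, 140, 129, 139, 135, 124, 147, 131, 157, 159, 197, 264, 266, 313]
225 [472, 331, 213, 161, 155, 144, 141, 138, 131, 145, 147, 171, 270, 243, 251, 281, 299]
226 [438, 366, 278, 239, 210, 172, 182, 169, 178, 175, 199, 238, 370, 287, 278, 244, 263]
227 [485, 433, 320, 253, 267, 266, 258, 275, 274, 266, 269, 326, 355, 288, 250, 244, 263]
228 [511, 513, 366, 269, 257, 270, 264, 266, 267, 263, 287, 407, 373, 302, 260, 250, 254]
229 [515, 503, 426, 331, 289, 268, 267, 270, 268, 290, 340, 483, 405, 281, 263, 253, 255]
lens bottom [355.  214.3] [368.8 222.4]
collar top [354.4 214. ] [369.4 222.8]
collar bottom [354.2 217.5] [369.2 226.3]
plug bottom [356.7 225. ] [366.  230.6]
```

Call:
play_rows([
  [0,0,-0.0425,0,0.035],
  [-0.045,0,0,0,0.035],
  [-0.045,0,0,0,0.035],
  [-0.045,0,0,0,0.035],
  [-0.045,0,0,0,0.035],
  [-0.045,0,0,0,0.035],
  [-0.045,0,0,0,0.035],
  [-0.045,0,0,0,0.035],
])

```text
clock: 6.6
ee_pos: [0.5189, 0.1101, 0.1996]
ee_rot: [3.14, 0.0, -1.321]
force: [0.6, 0.5, -1.4]
grip_width: 0.449
```

Call:
play_rows([
  [-0.0402,-0.0043,0,0,0.035],
  [-0.0402,-0.0043,0,0,0.035],
  [-0.0403,-0.0043,0,0,0.035],
  [0,0,0,-0.181,0.035],
  [0,0,0,-0.181,0.035],
  [0,0,0,-0.181,0.035],
  [0,0,0,-0.181,0.035],
  [0,0,0,-0.181,0.035],
])

```text
clock: 7.6
ee_pos: [0.502, 0.2287, 0.1995]
ee_rot: [3.14, 0.001, -0.41]
force: [-1.0, -0.2, -1.4]
grip_width: 0.448
```

Call:
play_rows([
  [0,0,0,-0.181,0.035],
  [0,0,0,-0.181,0.035],
  [0,0,0,-0.181,0.035],
  [0,0,0,-0.181,0.035],
  [0,0,0,0,0.035],
  [0,0,0.01,0,0.035],
  [0,0,0.01,0,0.035],
  [0,0,0,0,0.035],
])

```text
clock: 8.6
ee_pos: [0.5017, 0.2286, 0.1791]
ee_rot: [3.141, 0.002, 0.307]
force: [0.4, 0.1, -1.2]
grip_width: 0.448
```

```bash
python3 mv.py 0.5023 0.2290 0.163; python3 - <<'E'
from h import *
o=[]
for n,b in(('top',(225,150,305,220)),('side',(275,115,355,185))):
    im=viewer.get_image(n); cv2.imwrite(f"pics/{n}2.png",im[:,:,::-1]); c0,r0,c1,r1=b
    o.append(cv2.resize(im[r0:r1,c0:c1,::-1],(400,350),interpolation=cv2.INTER_CUBIC))
cv2.imwrite("pics/g2.png",np.hstack(o))
E
```

```text
t 8.6 pos [0.5017 0.2286 0.1791] rot [3.1413e+00 2.5000e-03 3.0740e-01] F [ 0.4   0.07 -1.17] M [ 0.01 -0.04  0.  ] grip 0.448
dx dy dz [ 0.0007 -0.0002  0.0161] roll None
```

View pics/g2.png

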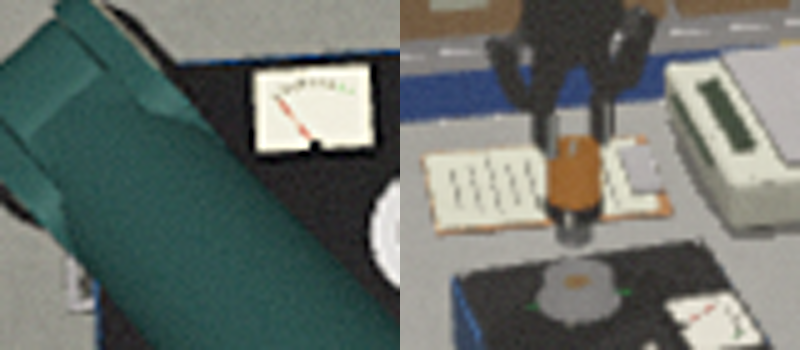

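```bash
python3 - <<'E'
from h import *
im=cv2.imread("pics/side2.png")[:,:,::-1].copy(); h=hsv(im)
m=(h[...,0]>=6)&(h[...,0]<=22)&(h[...,1]>110)&(h[...,2]>60); m,c,a=comp(m,(310,150))
for y in range(142,160): 
    xs=np.nonzero(m[y])[0]; print(y,(xs.min(),xs.max()) if len(xs) else None, im[y,302:320].sum(1).tolist())
for xy in((.5017,.2286),(.5023,.229)):
  for r,z,name in((.022,.038,'lens bottom'),(.024,.024,'collar bottom'),(.015,0,'plug bottom')):
    q=proj('side',cyl(xy,[(r,z+.1396)])); print(name,q.min(0).round(1),q.max(0).round(1))
for xy in ((.5023,.229),):
  for r,z,name in((.027,.109,'ring top'),(.027,.085,'ring bot'),(.004,.102,'contact')):
    q=proj('side',cyl(xy,[(r,z)])); print(name,q.min(0).round(1),q.max(0).round(1))
im0=cv2.imread("pics/side0.png")[:,:,::-1].copy()
for y in range(160,184): print(y,im0[y,296:326].sum(1).tolist())
h0=hsv(im0);s=(h0[...,0]>8)&(h0[...,0]<25)&(h0[...,1]>90); s=s[160:180,300:322]; ys,xs=np.nonzero(s); print('contact',xs.mean()+300,ys.mean()+160,len(xs))
E
```

```text
142 (np.int64(308), np.int64(313)) [164, 152, 229, 332, 322, 380, 356, 383, 383, 354, 349, 239, 166, 205, 324, 391, 496, 475]
143 (np.int64(307), np.int64(314)) [204, 148, 234, 341, 287, 294, 312, 376, 338, 286, 303, 281, 215, 258, 394, 562, 619, 626]
144 (np.int64(307), np.int64(314)) [363, 196, 248, 340, 284, 280, 324, 396, 320, 295, 288, 289, 313, 444, 523, 625, 593, 581]
145 (np.int64(307), np.int64(314)) [574, 366, 294, 335, 266, 283, 327, 374, 319, 291, 289, 297, 341, 537, 633, 633, 540, 522]
146 (np.int64(306), np.int64(314)) [642, 535, 367, 338, 292, 291, 316, 324, 296, 304, 309, 294, 314, 482, 630, 635, 582, 505]
147 (np.int64(305), np.int64(314)) [638, 587, 384, 290, 293, 302, 303, 312, 315, 306, 299, 303, 288, 406, 622, 638, 630, 464]
148 (np.int64(305), np.int64(314)) [645, 636, 408, 299, 300, 303, 303, 311, 313, 304, 303, 290, 308, 432, 609, 642, 636, 497]
149 (np.int64(305), np.int64(314)) [635, 633, 402, 299, 305, 295, 303, 304, 312, 309, 293, 285, 312, 470, 515, 628, 643, 630]
150 (np.int64(305), np.int64(314)) [625, 632, 412, 289, 296, 304, 301, 312, 306, 310, 305, 2
[... 4485 characters left out ...]
42, 205, 175, 173, 179, 164, 173, 182, 169, 175, 187, 183]
180 [166, 191, 201, 181, 168, 192, 170, 195, 171, 177, 160, 173, 301, 307, 215, 196, 185, 185, 177, 164, 173, 193, 163, 187, 188, 174, 181, 162, 170, 187]
181 [181, 165, 167, 172, 195, 185, 177, 160, 184, 171, 172, 175, 181, 180, 178, 166, 183, 174, 182, 184, 181, 187, 183, 185, 187, 178, 181, 185, 177, 177]
182 [161, 179, 190, 177, 193, 167, 173, 189, 180, 181, 181, 182, 188, 180, 174, 170, 173, 173, 168, 179, 178, 179, 190, 164, 173, 179, 190, 175, 180, 199]
183 [190, 186, 183, 181, 194, 174, 183, 173, 171, 176, 174, 176, 182, 180, 178, 172, 189, 178, 163, 173, 188, 188, 169, 170, 179, 170, 185, 168, 269, 322]
contact 309.5 170.5 8
```

Call:
play_rows([
  [0.0006,0.0011,0.005,0,0.035],
  [0,0,0.007,0,0.035],
  [0,0,0.007,0,0.035],
  [0,0,0.005,0,0.035],
  [0,0,0.003,0,0.035],
  [0,0,0.002,0,0.035],
  [0,0,0.0015,0,0.035],
  [0,0,0.0015,0,0.035],
])

```text
clock: 9.7
ee_pos: [0.5035, 0.2282, 0.1485]
ee_rot: [3.142, -0.0, 0.308]
force: [0.3, -0.9, -0.2]
grip_width: 0.445
```

Call:
play_rows([
  [0,0,0.001,0,0.035],
  [0,0,0.001,0,0.035],
  [0,0,0.001,0,0.035],
  [0,0,0.001,0,0.035],
  [0,0,0.001,0,0.035],
  [0,0,0.001,0,0.035],
  [0,0,0,0,0.035],
  [0,0,0,0,0.035],
])

```text
clock: 10.7
ee_pos: [0.5034, 0.2281, 0.1425]
ee_rot: [3.142, -0.0, 0.308]
force: [-0.8, -1.2, -1.3]
grip_width: 0.443
```

```bash
python3 mv.py 0.5023 0.2290 0.1305; python3 - <<'E'
from h import *
im=viewer.get_image("side"); cv2.imwrite("pics/side3.png",im[:,:,::-1]); c0,r0,c1,r1=275,125,355,185
cv2.imwrite("pics/g3.png",cv2.resize(im[r0:r1,c0:c1,::-1],(640,480),interpolation=cv2.INTER_CUBIC))
E
```

```text
t 10.7 pos [0.5034 0.2281 0.1425] rot [ 3.1416 -0.      0.3079] F [-0.8  -1.15 -1.32] M [-0.01  0.01  0.02] grip 0.443
dx dy dz [-0.0008 -0.0012  0.012 ] roll None
```

View pics/g3.png

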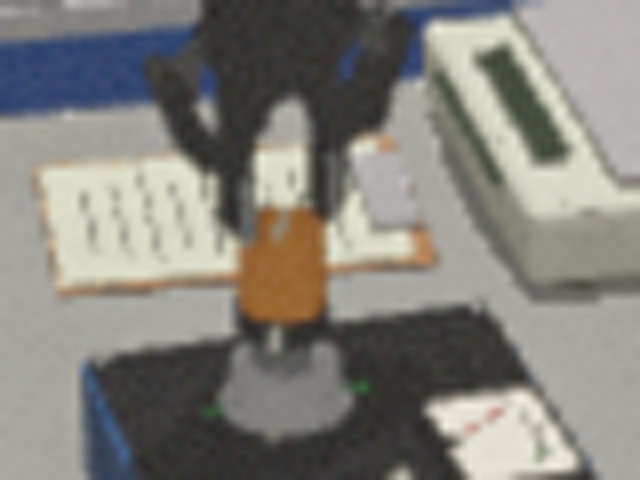

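The plug is seated in the ring at pixel (310,170), and there is no upward force. I'm continuing down onto the contact.

Call:
play_rows([
  [0,0,0.001,0,0.035],
  [0,0,0.001,0,0.035],
  [0,0,0.001,0,0.035],
  [0,0,0.001,0,0.035],
  [0,0,0.001,0,0.035],
  [0,0,0.001,0,0.035],
  [0,0,0,0,0.035],
  [0,0,0,0,0.035],
])

```text
clock: 11.75
ee_pos: [0.5035, 0.2282, 0.1366]
ee_rot: [-3.142, -0.0, 0.308]
force: [-0.9, 0.0, 2.5]
grip_width: 0.446
```

```bash
python3 mv.py
```

```text
t 11.75 pos [0.5035 0.2282 0.1366] rot [-3.1416e+00 -3.0000e-04  3.0790e-01] F [-0.93  0.01  2.51] M [-0.05  0.14 -0.01] grip 0.446
```

Call:
play_rows([
  [0,0,0.001,0,0.035],
  [0,0,0.001,0,0.035],
  [0,0,0.001,0,0.035],
  [0,0,0.001,0,0.035],
  [0,0,0.001,0,0.035],
  [0,0,0.001,0,0.035],
  [0,0,0.0005,0,0.035],
  [0,0,0,0,0.035],
])

```text
clock: 12.75
ee_pos: [0.5035, 0.2283, 0.1302]
ee_rot: [3.142, -0.0, 0.308]
force: [-1.2, -0.9, 6.0]
grip_width: 0.444
```

```bash
python3 mv.py
```

```text
t 12.75 pos [0.5035 0.2283 0.1302] rot [ 3.1415e+00 -3.0000e-04  3.0800e-01] F [-1.22 -0.88  5.96] M [-0.13  0.33 -0.02] grip 0.444
```

Call:
play_rows([
  [0,0,0.0008,0.05,0.035],
  [0,0,0,0.14,0.035],
  [0,0,0,0.14,0.035],
  [0,0,0,0.14,0.035],
  [0,0,0,0.14,0.035],
  [0,0,0,0.14,0.035],
  [0,0,0,0.14,0.035],
  [0,0,0,0.14,0.035],
])

```text
clock: 13.75
ee_pos: [0.5045, 0.2287, 0.1299]
ee_rot: [-3.139, -0.001, -0.727]
force: [0.1, -0.2, 7.9]
grip_width: 0.448
```

```bash
python3 mv.py
```

```text
t 13.75 pos [0.5045 0.2287 0.1299] rot [-3.1393e+00 -1.1000e-03 -7.2650e-01] F [ 0.08 -0.18  7.94] M [ 0.05 -0.03  0.05] grip 0.448
```

Call:
play_rows([
  [0,0,0,0.06,0.035],
  [0,0,0,0.05,0.035],
  [0,0,0,0.03,0.035],
  [0,0,0,0.02,0.035],
  [0,0,0,0.02,0.035],
  [0,0,0,0,0.035],
  [0,0,0,0,0.035],
  [0,0,0,0,0.035],
])

```text
clock: 14.75
ee_pos: [0.5044, 0.2287, 0.1299]
ee_rot: [-3.139, -0.001, -0.902]
force: [0.3, -0.4, 7.0]
grip_width: 0.447
```

```bash
python3 mv.py; python3 - <<'E'
from h import *
im=viewer.get_image("side"); cv2.imwrite("pics/side4.png",im[:,:,::-1]); c0,r0,c1,r1=275,125,355,185
cv2.imwrite("pics/g4.png",cv2.resize(im[r0:r1,c0:c1,::-1],(640,480),interpolation=cv2.INTER_CUBIC))
E
```

```text
t 14.75 pos [0.5044 0.2287 0.1299] rot [-3.1392e+00 -7.0000e-04 -9.0200e-01] F [ 0.32 -0.39  6.99] M [-0.   -0.11 -0.03] grip 0.447
```

View pics/g4.png

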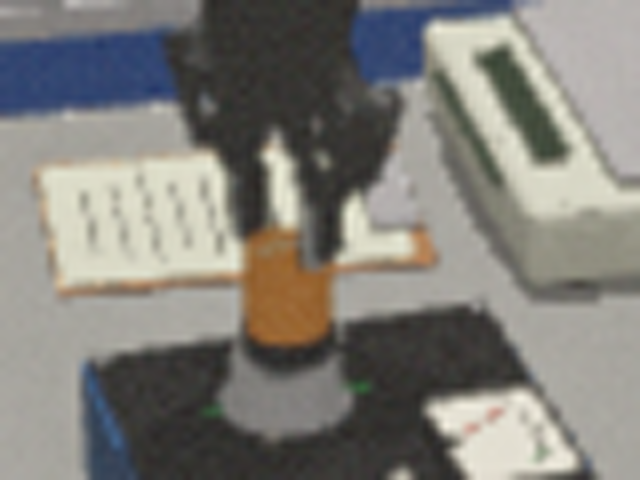

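Call:
play_rows([
  [0,0,0,-0.03,0.035],
  [0,0,0,0,0.035],
  [0,0,0,0,0.0854],
  [0,0,0,0,0.0854],
  [0,0,0,0,0.0854],
  [0,0,0,0,0.0854],
  [0,0,0,0,0.0854],
  [0,0,0,0,0.0854],
])

```text
clock: 15.8
ee_pos: [0.5034, 0.2281, 0.1291]
ee_rot: [3.141, -0.0, -0.872]
force: [-0.7, -0.6, -0.2]
grip_width: 1.002
```

Call:
play_rows([
  [0,0,0,0,0.0854],
  [0,0,-0.01,0,0.0854],
  [0,0,-0.02,0,0.0854],
  [0,0,-0.03,0,0.0854],
  [0,0,-0.03,0,0.0854],
  [0,0,-0.02,0,0.0854],
  [0,0,0,0,0.0854],
  [0,0,0,0,0.0854],
])

```text
clock: 16.8
ee_pos: [0.503, 0.2278, 0.2386]
ee_rot: [3.141, 0.0, -0.872]
force: [0.1, -0.2, -0.2]
grip_width: 0.999
```

```bash
python3 mv.py 0.516 0.069 0.24 -0.887; python3 - <<'E'
from h import *
im=viewer.get_image("side"); cv2.imwrite("pics/side5.png",im[:,:,::-1]); c0,r0,c1,r1=285,135,345,180
cv2.imwrite("pics/g5.png",cv2.resize(im[r0:r1,c0:c1,::-1],(720,540),interpolation=cv2.INTER_CUBIC))
h=hsv(im); m=(h[...,0]>=6)&(h[...,0]<=22)&(h[...,1]>110)&(h[...,2]>60); m,c,a=comp(m,(310,155))
ys,xs=np.nonzero(m); print('orange rows',ys.min(),ys.max(),'cols',xs.min(),xs.max(),c)
for u in (.006,.013,.017):
    P=cyl((.5023,.229),[(.022,.085+u+.038),(.022,.085+u+.081)]); q=proj('side',P); print(u,q.min(0).round(1),q.max(0).round(1),hullc('side',P)[0])
E
```

```text
t 16.8 pos [0.503  0.2278 0.2386] rot [ 3.1406e+00  1.0000e-04 -8.7210e-01] F [ 0.1  -0.17 -0.24] M [-0.01 -0.03 -0.01] grip 0.999
dx dy dz [ 0.13    0.0922 -0.0014] roll 0.0149
orange rows 152 166 cols 305 316 [310.45185185 159.05185185]
0.006 [304.1 152.3] [315.5 167.4] [309.88018804 159.8384612 ]
0.013 [304.1 150.7] [315.5 165.8] [309.84948777 158.26381107]
0.017 [304.1 149.8] [315.5 164.9] [309.8318867 157.3610267]
```

View pics/g5.png

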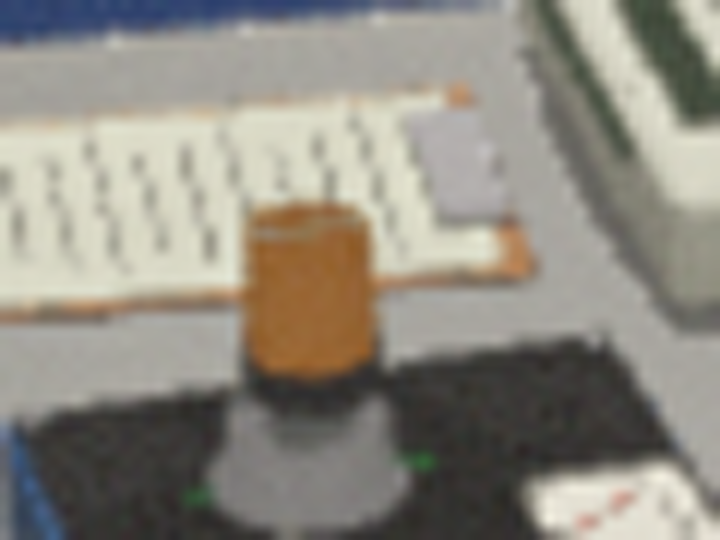

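```bash
python3 - <<'E'
from h import *
for k in (4,5):
    im=cv2.imread(f"pics/side{k}.png")[:,:,::-1].astype(float); g=im.sum(2)
    print(k,[ (r,round(im[r,307:314].sum(1).mean())) for r in range(161,174)])
    for y in ((158,162,165) if k==5 else (162,165,167)): print(y,g[y,302:320].astype(int).tolist())
E
```

```text
4 [(161, 306), (162, 306), (163, 307), (164, 300), (165, 306), (166, 305), (167, 286), (168, 168), (169, 139), (170, 162), (171, 255), (172, 344), (173, 383)]
162 [501, 510, 502, 382, 310, 299, 314, 308, 305, 306, 304, 305, 287, 294, 382, 488, 499, 497]
165 [503, 504, 492, 286, 279, 310, 297, 308, 314, 301, 304, 311, 296, 287, 241, 370, 266, 231]
167 [325, 282, 314, 226, 170, 249, 290, 307, 292, 298, 300, 264, 220, 167, 145, 264, 192, 154]
5 [(161, 307), (162, 307), (163, 305), (164, 305), (165, 291), (166, 194), (167, 147), (168, 156), (169, 205), (170, 270), (171, 295), (172, 346), (173, 381)]
158 [624, 633, 620, 440, 312, 297, 301, 318, 310, 303, 312, 296, 304, 304, 403, 414, 412, 384]
162 [500, 503, 503, 342, 287, 309, 296, 309, 314, 309, 313, 302, 291, 300, 355, 483, 491, 492]
165 [498, 506, 454, 249, 215, 291, 303, 289, 281, 299, 293, 282, 229, 177, 211, 358, 259, 230]
```

The lens edge rose 1.8 px (about 8 mm) on release, and the cap line is parallel to the green marks, so the beacon is locked. Next I'm going over the dial.

Call:
play_rows([
  [0.0216,0.0153,0,0,0.0854],
  [0.0216,0.0153,0,0,0.0854],
  [0.0216,0.0153,0,0,0.0854],
  [0.0216,0.0153,0,0,0.0854],
  [0.0216,0.0154,0,0,0.06],
  [0.0217,0.0154,0,0,0.05],
  [0,0,0,0.015,0.05],
  [0,0,0,0,0.05],
])

```text
clock: 17.85
ee_pos: [0.5159, 0.0707, 0.2386]
ee_rot: [3.141, 0.001, -0.886]
force: [-0.9, 0.3, -1.1]
grip_width: 0.584
```

```bash
python3 mv.py 0.516 0.0693 0.102 -0.887; python3 - <<'E'
from h import *
o=[]
for n,b in(('top',(235,155,335,225)),('side',(285,135,385,205))):
    im=viewer.get_image(n); cv2.imwrite(f"pics/{n}6.png",im[:,:,::-1]); c0,r0,c1,r1=b
    o.append(cv2.resize(im[r0:r1,c0:c1,::-1],(400,280),interpolation=cv2.INTER_CUBIC))
cv2.imwrite("pics/g6.png",np.hstack(o))
E
```

```text
t 17.85 pos [0.5159 0.0707 0.2386] rot [ 3.1411e+00  1.2000e-03 -8.8630e-01] F [-0.89  0.28 -1.09] M [ 0.03 -0.03 -0.  ] grip 0.584
dx dy dz [0.0011 0.0008 0.1366] roll 0.0007
```

View pics/g6.png

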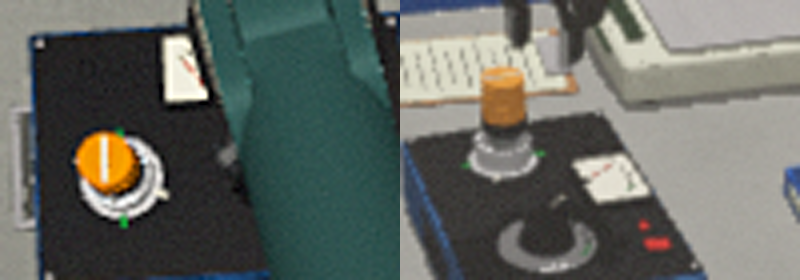

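The top view shows the cap line at pixel (261,195), aligned with the green marks, and the arm is clear of the beacon. I'm going down onto the bar.

Call:
play_rows([
  [0.0009,0.0008,0.025,0,0.05],
  [0,0,0.025,0,0.05],
  [0,0,0.025,0,0.05],
  [0,0,0.02,0,0.05],
  [0,0,0.016,0,0.05],
  [0,0,0.0126,0,0.05],
  [0,0,0.008,0,0.05],
  [0,0,0.005,0,0.05],
])

```text
clock: 18.95
ee_pos: [0.5165, 0.0685, 0.1023]
ee_rot: [-3.141, -0.0, -0.887]
force: [0.4, 0.3, 0.0]
grip_width: 0.586
```

Call:
play_rows([
  [0,0,0,0,0.04],
  [0,0,0,0,0.03],
  [0,0,0,0,0.02],
  [0,0,0,0,0.01],
  [0,0,0,0,0.005],
  [0,0,0,0,0.0],
  [0,0,0,0,0.0],
  [0,0,0,0,0.0],
])

```text
clock: 19.95
ee_pos: [0.5163, 0.0684, 0.1025]
ee_rot: [3.142, 0.0, -0.887]
force: [-0.2, 0.9, -0.5]
grip_width: 0.003
```

```bash
python3 mv.py 0.516 0.0693 0.102 -0.887
```

```text
t 19.95 pos [0.5163 0.0684 0.1025] rot [ 3.1415  0.     -0.887 ] F [-0.2   0.89 -0.53] M [-0.07  0.03  0.02] grip 0.003
dx dy dz [-0.0009 -0.0003  0.0005] roll 0.0
```

The opening reads about 0, which is suspicious for a 14 mm bar. I'll do a small test turn and check the moment and the needle.

Call:
play_rows([
  [0,0,0,0.06,0.0],
  [0,0,0,0.08,0.0],
  [0,0,0,0.08,0.0],
  [0,0,0,0.08,0.0],
  [0,0,0,0,0.0],
  [0,0,0,0,0.0],
  [0,0,0,0,0.0],
  [0,0,0,0,0.0],
])

```text
clock: 20.95
ee_pos: [0.5163, 0.0684, 0.1025]
ee_rot: [3.142, 0.0, -1.187]
force: [0.2, 0.7, 0.5]
grip_width: 0.006
```

```bash
python3 mv.py; python3 - <<'E'
from h import *
o=[]
for n,b in(('top',(255,150,355,220)),('side',(285,150,355,199))):
    im=viewer.get_image(n); cv2.imwrite(f"pics/{n}7.png",im[:,:,::-1]); c0,r0,c1,r1=b
    o.append(cv2.resize(im[r0:r1,c0:c1,::-1],(560,392) if n=='side' else (240,392),interpolation=cv2.INTER_CUBIC))
cv2.imwrite("pics/g7.png",np.hstack(o))
E
```

```text
t 20.95 pos [0.5163 0.0684 0.1025] rot [ 3.1415  0.     -1.1867] F [0.24 0.68 0.54] M [-0.03  0.01  0.01] grip 0.006
```

View pics/g7.png

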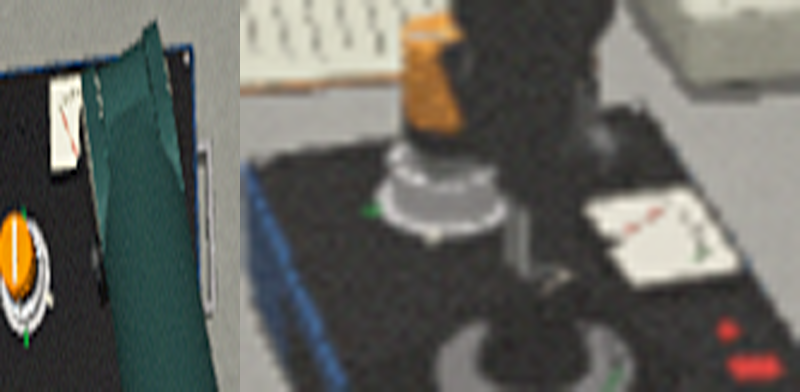

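```bash
python3 - <<'E'
from h import *
for z in (.0945,.1025,.11,.1245,.135,.145): print(z,proj('side',[(.5163,.0684,z)]).round(1), proj('top',[(.5163,.0684,z)]).round(1))
im=cv2.imread("pics/side7.png")[:,:,::-1].astype(int); i0=cv2.imread("pics/side6.png")[:,:,::-1].astype(int)
print("side7");[print(y,im[y,312:334].sum(1).tolist()) for y in range(174,200)]
print("side6 (no gripper)");[print(y,i0[y,312:334].sum(1).tolist()) for y in range(174,200,1)]
# finger tips in grasp picture side1: TCP (.5975,-.1963,.1573), jaw dir yaw -1.321
x=np.array([np.cos(-1.321),np.sin(-1.321),0]); 
for s in(-1,1):
  for dz in(0,.006,.02,.03,.04): print(s,dz,proj('side',[np.array([.5975,-.1963,.1573+dz])+s*x*.024]).round(1))
i1=cv2.imread("pics/side1.png")[:,:,::-1].astype(int); print([ (y,i1[y,352:374].sum(1).tolist()) for y in range(198,216,2)])
E
```

```text
0.0945 [[321.3 193.2]] [[313.  195.7]]
0.1025 [[321.3 191.4]] [[312.9 195.3]]
0.11 [[321.3 189.7]] [[312.8 195. ]]
0.1245 [[321.3 186.4]] [[312.7 194.3]]
0.135 [[321.3 183.9]] [[312.6 193.9]]
0.145 [[321.3 181.6]] [[312.6 193.4]]
side7
174 [405, 384, 379, 378, 365, 322, 246, 182, 150, 161, 147, 164, 157, 167, 154, 153, 186, 256, 284, 328, 392, 404]
175 [388, 387, 372, 369, 383, 464, 326, 227, 196, 169, 152, 168, 155, 166, 167, 161, 332, 494, 526, 595, 661, 666]
176 [387, 378, 388, 396, 444, 555, 365, 281, 287, 189, 176, 161, 171, 153, 153, 190, 445, 635, 660, 665, 665, 669]
177 [427, 443, 404, 477, 557, 432, 314, 292, 341, 209, 161, 173, 160, 174, 168, 139, 235, 465, 656, 669, 668, 645]
178 [535, 562, 496, 391, 335, 222, 272, 286, 343, 197, 152, 158, 160, 159, 157, 142, 161, 330, 636, 650, 650, 555]
179 [315, 289, 234, 193, 163, 176, 273, 285, 344, 200, 153, 158, 163, 157, 159, 128, 143, 180, 353, 449, 540, 588]
180 [173, 154, 155, 156, 151, 168, 273, 291, 347, 185, 170, 170, 151, 179, 179, 157, 151, 145, 157, 261, 456, 641]
181 [146, 145, 159, 176, 156, 174, 281, 293, 342, 192, 172,
[... 5737 characters left out ...]
39, 284, 319, 241, 187, 166, 182, 195, 233, 237, 281, 342, 234, 161, 153, 150, 158, 296, 428, 490, 497]), (206, [240, 241, 235, 240, 259, 323, 324, 321, 329, 320, 309, 309, 345, 231, 155, 155, 150, 202, 419, 497, 503, 497]), (208, [231, 234, 227, 249, 285, 315, 318, 342, 335, 339, 324, 304, 355, 214, 168, 136, 143, 193, 432, 499, 502, 498]), (210, [231, 238, 223, 246, 289, 294, 303, 307, 295, 293, 275, 330, 352, 207, 146, 156, 161, 223, 490, 507, 503, 499]), (212, [242, 235, 229, 250, 298, 299, 304, 311, 300, 314, 313, 328, 362, 314, 272, 331, 331, 348, 492, 505, 499, 501]), (214, [228, 219, 212, 241, 279, 297, 293, 309, 305, 308, 321, 320, 302, 315, 322, 293, 283, 359, 497, 506, 496, 508])]
```

Comparing the pictures shows the real fingertips end about 33 mm behind the reported TCP when shut. In the side view they end at row 184, which is z ≈ 0.135, above the bar top at 0.1245. So the fingers closed above the bar and the needle and dial have not moved. I'm turning back, opening, and going 30 mm lower.

Call:
play_rows([
  [0,0,-0.005,-0.15,0.05],
  [0,0,0,-0.15,0.05],
  [0,0,0,0,0.05],
  [0,0,0,0,0.05],
  [0,0,0,0,0.05],
  [0,0,0.005,0,0.05],
  [0,0,0.005,0,0.05],
  [0,0,0.005,0,0.05],
])

```text
clock: 22.05
ee_pos: [0.5162, 0.0684, 0.092]
ee_rot: [3.141, 0.0, -0.887]
force: [-0.2, 0.4, -0.2]
grip_width: 0.584
```

Call:
play_rows([
  [0,0,0.004,0,0.05],
  [0,0,0.004,0,0.05],
  [0,0,0.003,0,0.05],
  [0,0,0.003,0,0.05],
  [0,0,0.002,0,0.05],
  [0,0,0.002,0,0.05],
  [0,0,0.002,0,0.05],
  [0,0,0,0,0.05],
])

```text
clock: 23.05
ee_pos: [0.5163, 0.0684, 0.0724]
ee_rot: [3.141, 0.0, -0.887]
force: [0.7, -0.3, -0.7]
grip_width: 0.59
```

```bash
python3 mv.py 0.516 0.0693 0.0725 -0.887
```

```text
t 23.05 pos [0.5163 0.0684 0.0724] rot [ 3.1414e+00  1.0000e-04 -8.8700e-01] F [ 0.72 -0.29 -0.71] M [-0.01  0.04  0.  ] grip 0.59
dx dy dz [-0.0008 -0.0004 -0.0001] roll -0.0
```

No contact. Closing gently.

Call:
play_rows([
  [0,0,0,0,0.035],
  [0,0,0,0,0.025],
  [0,0,0,0,0.018],
  [0,0,0,0,0.01],
  [0,0,0,0,0.005],
  [0,0,0,0,0.0],
  [0,0,0,0,0.0],
  [0,0,0,0,0.0],
])

```text
clock: 24.05
ee_pos: [0.5161, 0.0688, 0.0729]
ee_rot: [3.141, 0.0, -0.887]
force: [-2.7, 1.8, 4.6]
grip_width: 0.142
```

```bash
python3 mv.py
```

```text
t 24.05 pos [0.5161 0.0688 0.0729] rot [ 3.1414e+00  2.0000e-04 -8.8670e-01] F [-2.66  1.84  4.55] M [0.17 0.54 0.01] grip 0.142
```

Gripped: the opening is about 12 mm, as expected for the bar. Turning clockwise.

Call:
play_rows([
  [0,0,0,0.05,0.0],
  [0,0,0,0.08,0.0],
  [0,0,0,0.08,0.0],
  [0,0,0,0.08,0.0],
  [0,0,0,0.08,0.0],
  [0,0,0,0.08,0.0],
  [0,0,0,0.08,0.0],
  [0,0,0,0.08,0.0],
])

```text
clock: 25.05
ee_pos: [0.5158, 0.0693, 0.0729]
ee_rot: [3.141, 0.001, -1.498]
force: [-3.0, 1.0, 5.6]
grip_width: 0.143
```

Call:
play_rows([
  [0,0,0,0.08,0.0],
  [0,0,0,0.08,0.0],
  [0,0,0,0.08,0.0],
  [0,0,0,0.08,0.0],
  [0,0,0,0.08,0.0],
  [0,0,0,0.08,0.0],
  [0,0,0,0.08,0.0],
  [0,0,0,0,0.0],
])

```text
clock: 26.05
ee_pos: [0.5159, 0.07, 0.0729]
ee_rot: [3.141, 0.001, -2.056]
force: [-2.7, 3.6, 4.4]
grip_width: 0.142
```

```bash
python3 mv.py
```

```text
t 26.05 pos [0.5159 0.07   0.0729] rot [ 3.1407e+00  7.0000e-04 -2.0557e+00] F [-2.73  3.6   4.41] M [0.62 0.7  0.21] grip 0.142
```

Call:
play_rows([
  [0,0,0,0.02,0.0],
  [0,0,0,0.02,0.0],
  [0,0,0,0,0.0],
  [0,0,0,0,0.0],
  [0,0,0,0,0.0],
  [0,0,0,0,0.0],
  [0,0,0,0,0.0],
  [0,0,0,0,0.0],
])

```text
clock: 27.05
ee_pos: [0.5159, 0.07, 0.0729]
ee_rot: [3.141, 0.001, -2.095]
force: [-3.9, 3.0, 5.8]
grip_width: 0.147
```

```bash
python3 mv.py; python3 - <<'E'
from h import *
o=[]
for n,b in(('top',(235,150,315,220)),('side',(285,140,365,210))):
    im=viewer.get_image(n); cv2.imwrite(f"pics/{n}8.png",im[:,:,::-1]); c0,r0,c1,r1=b
    o.append(cv2.resize(im[r0:r1,c0:c1,::-1],(400,350),interpolation=cv2.INTER_CUBIC))
cv2.imwrite("pics/g8.png",np.hstack(o))
E
```

```text
t 27.05 pos [0.5159 0.07   0.0729] rot [ 3.1406e+00  8.0000e-04 -2.0948e+00] F [-3.95  2.96  5.76] M [0.81 0.74 0.24] grip 0.147
```

View pics/g8.png

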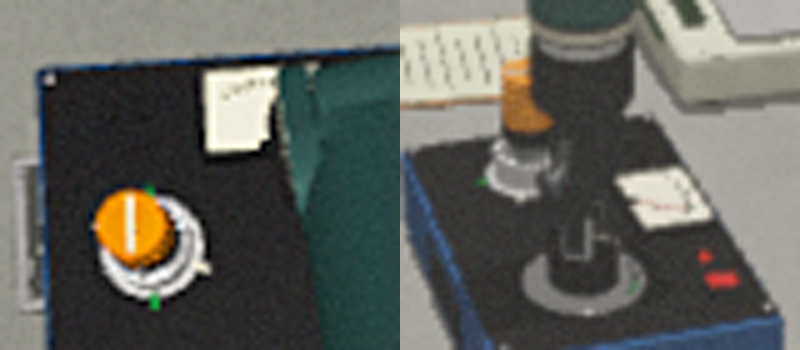

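The needle has swung to the right, the green end of the scale, and the beacon's cap line is still along the green marks. Handing in.

```bash
python3 -c "
from station import arm; print(arm.job_done())"; python3 mv.py
```

```text
the job is handed in; nothing more can be done
None
the job is handed in; nothing more can be done
```

I pushed the amber beacon into the holder, turned it clockwise until it locked and let go of it. I then turned the test dial to the third step and handed the job in at about 27 s with the gripper still holding the dial. No verdict is reported on hand-in, so the checks below are all I have.

**Beacon:**
- I turned it about 69° clockwise with the spring pushing back at about 8 N, then backed off 2° before opening the gripper. I felt no end stop.
- On release it rose about 8 mm in the side view, to about 13 mm above the panel.
- Its cap line lies along the green marks in both views.

**Dial:**
- The tool turned 1.21 rad after gripping the bar.
- The measured moment was 0.24 N m, against 0.22 N m expected from the spring at the end stop.
- The needle has swung to the green end of the scale.

**What disagreed:**
- **First dial grip missed:** the real fingertips end about 33 mm short of the reported tool point, so the fingers first closed above the bar. Dial and needle had not moved, and I redid the grip 30 mm lower.
- **Beacon held higher than planned:** for the same reason I was gripping it near its cap rather than at mid-lens.
- **Coarse height estimate:** one check on the whole lens outline put the locked underside about 3 mm lower than the edge check did. I trusted the edge, because it matches the rise on release.

I did not re-measure the other things on the bench at the end. The arm only passed above them, and I saw no unexpected contact force.

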